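Put a pan of rice cakes on warm hold and hang its timer

TASK

Put the next batch on warm hold: slide the pan of rice cakes under the warmer's hood, fully home against the back with its handle out and the cakes still in it, and hang the dial timer by its wire loop on the hook on the front of the hood, upright and still, with the dial facing out so that it can be read. Leave the jar, the cup and the bowl where they are.

Things in the scene. Friction and masses are not known exactly. Their poses are not given: they have to be found in the camera images.
- warmer: Fixed steel warming hood, 328 wide (y), 180 deep (x), 238 high, on 18 mm side cheeks and a back panel; no floor. Origin on the counter; front at local x -85 mm, faces local -x. Slot under it open only in front: 292 wide (y -146 to 146), 58 high, back panel's inner face at x +81. Face flat but for a 14 mm deep knob at y -130, z 182; a 30 mm pack of foam trays on top
- pan: Loose shallow steel pan, 162 deep (x), 265 wide over its rim (y), 40 high, open on top, about 0.5 kg plus 5 loose cakes (0.23 kg); slides on the counter with 6 to 13 N. Origin at the centre of its underside; handle in front, local -x. Fully home, its origin is at the warmer's origin, axes as the warmer's
- pan_handle (a point): Point on the pan's black bar handle where it is best gripped, 60 mm in front of the pan's front wall (pan local -141, 0, 29 mm). The bar runs along local x from the wall to 92 mm in front of it, 22 wide (y), 14 high (z 22 to 36 mm above the counter); axes as the pan
- cake0: Loose rice cake in the pan, 44 x 60 x 26 mm, origin at the centre of its underside
- cake1: Another such rice cake in the pan
- cake2: Another such rice cake in the pan
- cake3: Another such rice cake in the pan
- cake4: Another such rice cake in the pan
- timer: Loose white dial timer, 0.12 kg, standing on its foot. Case 60 wide (y), 24 thick (x), z 4 to 56 mm; foot 60 x 34 x 4. Dial with ticks and black knob (r 12, 6 mm proud) on local -x; plain back with grey door. Stiff 4 mm wire loop on top in the plane of the case: opening 24 wide (y), z 56 to 76, arched, top at z 80. Origin at centre of the foot's underside, z up
- timer_loop (a point): Highest point of the opening of the timer's wire loop, on the underside of the wire (timer local 0, 0, 76 mm); this point rests on the hook; axes as the timer
- timer_dial (a point): Centre of the timer's dial (timer local -13, 0, 31 mm); axes as the timer
- hook: Fixed steel magnetic hook on the hood's front face. Origin on the face at the centre of its disc (r 16, 8 mm thick), 185 mm above the counter; axes as the warmer, local -x points out of the face. A 5 mm wire runs out, dips (underside z -6.5 mm at x -22) and turns up to a tip at x -31 (outer side -33.5), top of tip z +6.5 mm
- hook_seat (a point): Hollow of the hook where the loop comes to rest, on top of the wire (hook local -22, 0, -1.5 mm); the tip rises 8 mm above it; axes as the warmer
- syrup_jar: Bystander: lidded amber jar, 68 mm diameter, 105 mm high, origin at the centre of its underside
- cup: Bystander: paper cup, 68 mm across the rim, 75 mm high, origin at the centre of its underside
- bowl: Bystander: small steel bowl, 80 mm across, 34 mm high, origin at the centre of its underside
Mind the look-alikes: they are no part of the job. What is shaped like the timer but red is not meant.

How it is judged (in metres and radians):
At the end, for the whole second after the job is handed in: Pan on the counter under the hood, within 12 mm of home and 7 deg of square, handle out, cakes in it. Timer hanging from the hook by its loop (loop top within 10 mm of the hook's hollow), dial facing away from the hood within 23 deg, upright within 14 deg, all still (x of pan in the frame of warmer above -0.012 m and angle between the x axis of pan and the x axis of warmer, either way round below 0.12 rad and x of pan_handle in the frame of warmer below -0.1 m and height (world z) of pan below 0.008 m and linear speed of pan below 0.01 m/s and distance between timer_loop and hook_seat below 0.01 m and x of timer_dial in the frame of hook below -0.026 m and angle between the x axis of timer and the x axis of hook, either way round below 0.4 rad and angle between timer's own z axis and vertical below 0.25 rad and contact force between timer and hook above 0.3 N and linear speed of timer below 0.03 m/s and angular speed of timer below 0.6 rad/s); the robot touches nothing.
It fails at once if a rice cake leaves the pan (distance between any of cake0, cake1, cake2, cake3, cake4 and pan above 0.145 m or z of any of cake0, cake1, cake2, cake3, cake4 in the frame of pan above 0.032 m).
It fails at once if the jar, the cup or the bowl is shifted more than 30 mm or tipped over (distance of any of syrup_jar, cup, bowl from where it was at the start of the episode above 0.03 m or angle between any of syrup_jar, cup, bowl's own z axis and vertical above 0.4 rad).
It also fails if it takes over 72 s, if anything falls off the work surface, if the arm or the gripper's body presses on something with over 40 N, if the wrist force passes 120 N, or if a joint passes its speed limit or range.

ROBOT

A 6-joint arm with a two-finger parallel gripper is mounted at the origin on the work surface. World frame = base frame: x ahead of the robot, y to its left, z up, the work surface at z = 0. Lengths are in m, angles in degrees, forces in N, time in s.
With the tool pointing down it reaches from about 0.4 to 0.825 m from the base axis. Payload 7 kg.
Tool frame: the origin (TCP) lies midway between the tips of the shut fingers; the grasp point (between the pads) lies hold_point_z behind it (hold_point_z is the distance from the TCP to the grasp point, in m); z points along the fingers, y is the line along which they close (so a half turn about z gives the same grasp; the last joint's range is limited). The gripper opens to 88 mm and grips with 3 to 60 N. Pads are 19 mm wide; open, the fingers measure 130 mm over their backs; the gripper's body (78 mm by 193 mm) begins 47 mm behind the grasp point.
Start: joints at [-58.608, 20.546, 0.682, 0, -70.136, -16.507], TCP at [0.173, -0.652, 0.227] pointing down, gripper open.
Joint ranges: [-176.03, 176.03], [-82.01, 121.73], [-58.28, 71.71], [-173.87, 95.51], [-174.79, -0.11], [-173.66, 173.66]. Speed limits (degrees/s): [136.94, 136.94, 172.46, 180, 180, 180].

INTERFACE

Orientations are given as [roll, pitch, yaw] about the fixed x, y, z axes, in that order (R = Rz(yaw) Ry(pitch) Rx(roll)).
In Python, from plant import * gives the robot as it stands.
- The arm moves only by the tool step_arm, never from a script. Its argument "steps" is a list that holds one entry, the list of rows, each a list of 6 numbers: the shift along the tool's x, y, z scaled (see below), then the turn, a rotation vector about the tool's x, y, z scaled (see below). In form: [[[tx, ty, tz, wx, wy, wz], ...]]. A call has 1 to 20 rows; each row is the pose to reach, as a shift and turn from the pose commanded when the call began, along the tool's axes at that moment; what a row does not reach only later rows make up. The controller multiplies each number of a shift by 100 mm and each number of a turn by 0.5 rad. A row lasts 1/10 s, in which the tool goes at most 50 mm and 8.59 degrees, less where a joint would pass 70% of its speed; a pose out of reach is approached as far as the arm can. A call with a number of a shift or a turn outside -1 to 1 is refused whole. A call with a gripper value outside its range is refused whole. "jaw" is the closure in counts, from 0 (fully open) to 255 (shut), set as the call begins (left out, the last holds). The fingers move at their own pace and stop on an object; the grip force is fixed at half the most. Time passes only in rows, so rows that repeat a pose let the fingers close. It gives the time, the measured TCP pose, the force, the opening and the grip force at its end, in the units of the state.
- get_obs(): the state, without advancing time (a new reading comes with each control period).
- snapshot(name): name is "side" or "top"; returns (picture, depth): 480x640x3 uint8, red, green, blue; 480x640 float32, m along the optical axis (not along the pixel's ray), 0 where there is no reading.
- calibration(name): a dict with "mtx" (3x3 intrinsics, pixels), "dist" ([k1, k2, p1, p2, k3] as OpenCV has them; the pictures are not rectified), "rvec" (rotation vector, rad) and "tvec" (3), from world to camera coordinates, as OpenCV has them. Camera axes: x right, y down, z forward; pixel columns grow to the right and rows downward; lengths in m; the calibration is good to about 2 mm. A picture is of the moment at which its call begins. calibration takes no time and is no camera call.
- close_job(): hands the job in; it is judged then, once.
The state is a dict: "clock": time; "joint_pos": joint angles; "qvel": joint speeds; "tau": joint torques, N m; "tool_pos": TCP position; "orientation": TCP orientation; "force": force on the tool from outside, world axes, zero at the start; "moment": the same for the moment, N m; "opening": finger opening in m; "gripper_force": force on a finger pad.
Only numpy, scipy, OpenCV 4.12 (cv2) and the standard library are available. Lean on these libraries where they do the work, as an engineer would, in place of code of your own. Each camera call takes 0.05 s, during which the arm holds its last target. There are 200 camera calls.

## Working session

There is one attempt and no reset: what is moved stays moved. The work goes in short steps, Python scripts to look and compute and a tool call to move; the robot and the scene stay as the last step left them, time stands still between calls to the robot, and variables do not carry over. Pictures are saved under pics/ and viewed, at most 10 in all, crops included, and the job is handed in when it is done.

Besides the shell and the picture viewer there is one more tool, called after "Call:" as a command line: name --argument value ..., lists and objects as JSON in quotes. step_arm: Moves the arm, as the interface text tells. Its arguments: {"type":"object","properties":{"steps":{"type":"array","items":{"type":"array","items":{"type":"array","items":{"type":"number","minimum":-1,"maximum":1}}}},"jaw":{"type":"number"}},"required":["steps"]}

```bash
mkdir -p pics; ls; python3 - <<'E'
from plant import *
import cv2,numpy as np
print(get_obs())
for n in("side","top"):
    p,d=snapshot(n); cv2.imwrite(f"pics/{n}0.png",p[:,:,::-1]); np.savez(f"pics/{n}0.npz",p=p,d=d)
    print(n,calibration(n),(d>0).mean())
E
```

```text
pics
{'clock': 0.0, 'joint_pos': array([-5.86074964e+01,  2.05942445e+01,  6.34658454e-01, -1.85293719e-02,
       -7.01350338e+01, -1.65061077e+01]), 'qvel': array([-0.09124262, -0.04256088,  0.03403295,  0.03553711,  0.02836198,
       -0.0691666 ]), 'tau': array([ 1.04900992e-03, -5.82720709e+01,  2.93060321e+01,  6.99753106e+00,
        6.84678686e-03, -1.65378224e-04]), 'tool_pos': array([ 0.17324871, -0.65190003,  0.22560269]), 'orientation': array([ 1.79904330e+02, -1.01847764e-02, -1.65119906e+02]), 'force': array([ 0.74742895, -0.53698091, -0.58632553]), 'moment': array([-0.03714288, -0.01335902, -0.00051514]), 'gripper_force': 0.0, 'opening': 0.08768752987358053}
side {'mtx': array([[437.70594619,   0.        , 323.41615885],
       [  0.        , 437.70594619, 236.67591658],
       [  0.        ,   0.        ,   1.        ]]), 'dist': array([-0.01500937,  0.        ,  0.        ,  0.        ,  0.        ]), 'rvec': array([ 0.45272042, -2.69183265,  1.218297  ]), 'tvec': array([0.47451664, 0.14808335, 0.9144275 ])} 0.9960514322916667
top {'mtx': array([[494.24265288,   0.        , 313.41979792],
       [  0.        , 494.24265288, 236.92317441],
       [  0.        ,   0.        ,   1.        ]]), 'dist': array([-0.07988971,  0.        ,  0.        ,  0.        ,  0.        ]), 'rvec': array([ 2.124228  , -2.17526872,  0.18572863]), 'tvec': array([0.05802566, 0.47943913, 1.24260302])} 0.9960091145833333
```

View pics/side0.png

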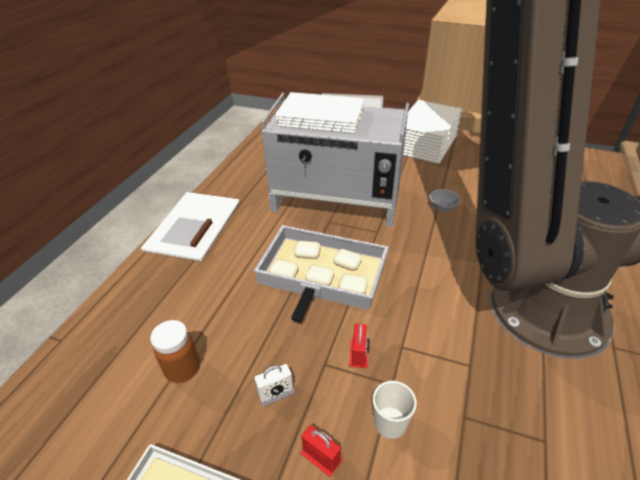

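View pics/top0.png

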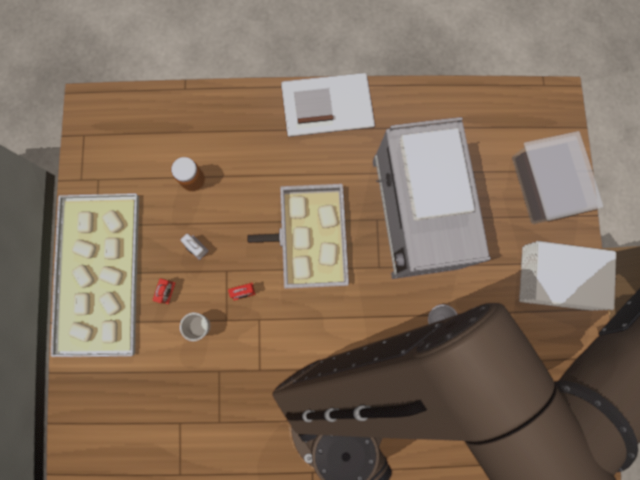

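Side view: the hook is on the hood face at about (305,157), the white timer at (275,384) with its dial towards the camera, the pan handle at (303,303), and two red decoy timers. Top view: the timer is at (194,245), the handle at (263,238) and the hood front runs from (382,160) to (400,270).

```bash
cat > h.py <<'E'
import cv2,numpy as np
from plant import *
def cam(n):
    c=calibration(n);R=cv2.Rodrigues(np.array(c["rvec"]))[0];return np.array(c["mtx"]),np.array(c["dist"]),R,np.array(c["tvec"])
def cloud(n,d):
    K,D,R,t=cam(n);v,u=np.mgrid[:480,:640]
    q=cv2.undistortPoints(np.stack([u,v],-1).reshape(-1,1,2).astype(float),K,D).reshape(480,640,2)
    P=np.dstack([q*d[...,None],d]);return (P-t)@R
def ray(n,u,v,z):
    K,D,R,t=cam(n);q=cv2.undistortPoints(np.array([[[u,v]]],float),K,D)[0,0]
    o=-R.T@t;r=R.T@np.array([*q,1]);return o+r*(z-o[2])/r[2]
def load(n,k): 
    f=np.load(f"pics/{n}{k}.npz");return f["p"],f["d"],cloud(n,f["d"])
def shot(n,k):
    p,d=snapshot(n);np.savez(f"pics/{n}{k}.npz",p=p,d=d);return p,d,cloud(n,d)
def proj(n,X):
    K,D,R,t=cam(n);return cv2.projectPoints(np.array(X,float).reshape(-1,1,3),cv2.Rodrigues(R)[0],t,K,D)[0].reshape(-1,2)
E
python3 - <<'E'
from h import *
np.set_printoptions(precision=4,suppress=True)
ps,ds,S=load("side",0);pt,dt,T=load("top",0)
print("cam",[(-cam(n)[2].T@cam(n)[3]) for n in("side","top")])
for nm,(u,v) in dict(table=(440,300),hook=(305,157),timer=(275,384),handle=(303,303),jar=(172,335),cup=(392,400),bowl=(445,200)).items(): print("side",nm,S[v,u])
for nm,(u,v) in dict(timer=(194,245),handle=(263,238),jar=(185,168),cup=(194,326),bowl=(440,314),hoodtop=(440,235),hoodtop2=(400,160)).items(): print("top",nm,T[v,u])
# hood face plane from side cloud
def face(box):
    v0,v1,u0,u1=box;P=S[v0:v1,u0:u1].reshape(-1,3);P=P[(P[:,2]>.075)&(P[:,2]<.2)]
    for _ in range(5):
        c=np.median(P,0);c=P.mean(0);n=np.linalg.svd(P-c,full_matrices=False)[2][2];P=P[abs((P-c)@n)<.004]
    return c,n,len(P)
print("face",face((150,200,280,370)))
# pan rim from top: grey pixels z 0.03..0.046
w=np.zeros((480,640),bool);w[175:300,270:360]=1
m=w&(T[...,2]>.030)&(T[...,2]<.05)
P=T[m];print("pan rim",len(P),cv2.minAreaRect(P[:,:2].astype(np.float32)))
hm=np.zeros((480,640),bool);hm[225:250,240:290]=1
hm&=(pt.max(2)<70);P=T[hm];print("handle",len(P),np.median(P,0),cv2.minAreaRect(P[:,:2].astype(np.float32)))
# hood top rect
w[:]=0;w[110:285,370:500]=1;m=w&(T[...,2]>.225)&(T[...,2]<.29);print("hood",cv2.minAreaRect(T[m][:,:2].astype(np.float32)))
# timer
for n,p,C,b in(("side",ps,S,(355,410,245,305)),("top",pt,T,(225,265,170,215))):
    w=np.zeros((480,640),bool);w[b[0]:b[1],b[2]:b[3]]=1
    m=w&(C[...,2]>.012)&(C[...,2]<.09);P=C[m];print(n,"timer",len(P),P.mean(0),P[:,2].max(),cv2.minAreaRect(P[:,:2].astype(np.float32)))
    m2=m&(C[...,2]<.052)
    Q=C[m2];c=Q.mean(0);print("  plane",c,np.linalg.svd(Q-c,full_matrices=False)[2][2])
cr=cv2.resize(ps[130:185,265:345],None,fx=5,fy=5,interpolation=2);c2=cv2.resize(ps[355:410,240:320],None,fx=5,fy=5,interpolation=2)
c3=cv2.resize(pt[220:275,165:245],None,fx=5,fy=5,interpolation=2)
cv2.imwrite("pics/crop.png",np.hstack([np.vstack([cr,c2]),np.vstack([c3,c3*0])])[:,:,::-1])
E
```

```text
cam [array([0.2411, 0.712 , 0.7199]), array([0.285 , 0.0727, 1.3003])]
side table [ 0.2202  0.0528 -0.0006]
side hook [ 0.5874 -0.116   0.1856]
side timer [0.4578 0.3726 0.0475]
side handle [0.4814 0.1843 0.0376]
side jar [0.6446 0.3748 0.1044]
side cup [0.2655 0.3241 0.025 ]
side bowl [ 0.2586 -0.2969  0.0107]
top timer [0.4632 0.3504 0.0596]
top handle [0.4806 0.1769 0.0379]
top jar [0.653  0.3664 0.1024]
top cup [0.2593 0.3604 0.0075]
top bowl [ 0.2739 -0.2799  0.0069]
top hoodtop [ 0.4473 -0.2271  0.2394]
top hoodtop2 [ 0.6211 -0.1488  0.2344]
face (array([ 0.5429, -0.1342,  0.1367]), array([ 0.1165, -0.9932, -0.    ]), 3668)
pan rim 1514 ((0.4871174097061157, 0.062185682356357574), (0.2666133642196655, 0.19464629888534546), 1.302704930305481)
handle 177 [0.4813 0.1769 0.0353] ((0.4813289940357208, 0.17823006212711334), (0.016887275502085686, 0.07499413937330246), 3.0558767318725586)
hood ((0.5427025556564331, -0.22661732137203217), (0.328228235244751, 0.18148426711559296), 6.636648178100586)
side timer 947 [0.4626 0.3687 0.0466] 0.08116108044797686 ((0.4639550745487213, 0.3651418685913086), (0.0604015588760376, 0.03179670125246048), 44.442874908447266)
  plane [0.4593 0.3733 0.0347] [-0.6691  0.743   0.0147]
top timer 282 [0.4639 0.3556 0.0511] 0.08250979281364637 ((0.46444112062454224, 0.360279381275177), (0.05913657322525978, 0.03126300126314163), 41.84096908569336)
  plane [0.458  0.3506 0.0384] [ 0.5237 -0.6353  0.5675]
```

View pics/crop.png

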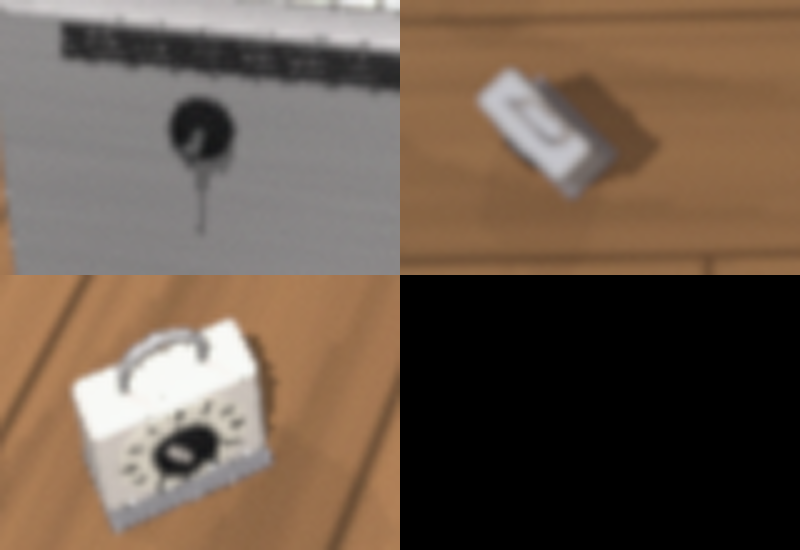

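The crops show the hook disc at side pixel (305,155.6) and the timer's dial towards the side camera. Next I refine the pan and hook and plan the first moves.

```bash
cat >> h.py <<'E'
from scipy.spatial.transform import Rotation as Ro
def pose(yaw,tilt=0):  # tool down, tool x = (cos,sin)(yaw); tilt swings tool z towards +tool x horizontally
    return Ro.from_euler("xyz",[180,0,yaw],degrees=True)*Ro.from_euler("y",tilt,degrees=True)
def plan(wps,R=None,p=None):
    """wps: (pos,Rotation); prints the target number-row of each call, split so |n|<=1"""
    o=get_obs();p=np.array(o["tool_pos"]) if p is None else p;R=Ro.from_euler("xyz",o["orientation"],degrees=True) if R is None else R
    for q,Q in wps:
        q=np.array(q,float);d=q-p;w=(R.inv()*Q).as_rotvec()
        n=int(np.ceil(max(np.abs(R.inv().apply(d)).max()/.1,np.abs(w).max()/.5,.01)-.02)); 
        while True:
            out=[];pp,RR=p,R;ok=1
            for k in range(n):
                p2=p+d*(k+1)/n;R2=R*Ro.from_rotvec(w*(k+1)/n)
                row=np.r_[RR.inv().apply(p2-pp)/.1,(RR.inv()*R2).as_rotvec()/.5];row=np.round(row,3);ok&=abs(row).max()<=1;out.append(row.tolist())
                pp=pp+RR.apply(row[:3])*.1;RR=RR*Ro.from_rotvec(row[3:]*.5)
            if ok:break
            n+=1
        print("->",np.round(q,3));[print("  ",r) for r in out];p,R=pp,RR
E
python3 - <<'E'
from h import *
import plant
np.set_printoptions(precision=4,suppress=True)
print("hp",getattr(plant,"hold_point_z",None),[k for k in get_obs()])
ps,ds,S=load("side",0);pt,dt,T=load("top",0)
n=np.array([.1165,-.9932,0]);yv=np.array([.9932,.1165,0])
O=np.array([.5427,-.2266,0])-.005*n;print("O",O,"face dist",(np.array([.5429,-.1342,0])-O)@n)
K,D,R,t=cam("side");o=-R.T@t;r=ray("side",305,155.6,0)-o
f=np.array([.5429,-.1342,.1367])-.008*n;k=(f-o)@n/(r@n);H=o+k*r;print("disc",H,"local",(H-O)@n,(H-O)@yv)
# top view: hook disc dark protruding? pan
w=np.zeros((480,640),bool);w[178:295,276:352]=1
m=w&(T[...,2]>.034)&(T[...,2]<.046)&(pt.min(2)>70)
m=cv2.morphologyEx(m.astype(np.uint8),cv2.MORPH_OPEN,np.ones((2,2)))>0
P=T[m];print("pan",len(P),cv2.minAreaRect(P[:,:2].astype(np.float32)))
w[:]=0;w[225:285,265:395]=1;m=w&(S[...,2]>.03)&(S[...,2]<.048)
m[270:325,285:320]=0
P=S[m&(ps.min(2)>70)];print("pan side",len(P),cv2.minAreaRect(P[:,:2].astype(np.float32)))
for n_,p,C,b in(("side",ps,S,(280,325,285,320)),("top",pt,T,(228,250,240,285))):
    w[:]=0;w[b[0]:b[1],b[2]:b[3]]=1
    P=C[w&(p.max(2)<60)&(C[...,2]>.028)];P=P[:,:2];print("handle",n_,len(P),P[:,1].min(),P[:,1].max(),np.median(P,0),np.polyfit(P[:,1],P[:,0],1))
for u,v in((162,290),(240,291)): print("red",T[v,u])
E
```

```text
hp 0.0188 ['clock', 'joint_pos', 'qvel', 'tau', 'tool_pos', 'orientation', 'force', 'moment', 'gripper_force', 'opening']
O [ 0.5421 -0.2216  0.    ] face dist -0.08674828754999997
disc [ 0.5892 -0.1207  0.1864] local -0.09474843547000004 0.05849867363698987
pan 876 ((0.45551830530166626, 0.04545772075653076), (0.3396448791027069, 0.1745557337999344), 1.2774310111999512)
pan side 1221 ((0.487663596868515, 0.049589090049266815), (0.26653361320495605, 0.16672930121421814), 1.2400256395339966)
handle side 341 0.14114767223187272 0.7119543907933027 [0.4808 0.1868] [-0.2715  0.5313]Traceback (most recent call last):
  File "<stdin>", line 20, in <module>
    return umr_minimum(a, axis, None, out, keepdims, initial, where)
ValueError: zero-size array to reduction operation minimum which has no identity
```

```bash
python3 - <<'E'
from h import *
Q=pose(-87.5,20);z=Q.apply([0,0,1]);g=np.array([.482,.1945,.031])+.0188*z
R0=pose(-165);
print(z,g)
plan([((.20,-.60,.39),R0),((.42,-.36,.42),pose(-140)),((.53,-.06,.40),pose(-110,0)),(g-.10*z,Q),(g,Q)])
E
```

```text
[ 0.01491871 -0.34169462 -0.93969262] [0.48228047 0.18807614 0.01333378]
-> [ 0.2  -0.6   0.39]
   [-0.196, 0.218, -0.821, 0.001, -0.0, -0.002]
   [-0.196, 0.217, -0.821, 0.002, -0.0, -0.002]
-> [ 0.42 -0.36  0.42]
   [-0.686, 0.437, -0.075, -0.0, -0.0, -0.218]
   [-0.73, 0.36, -0.075, -0.0, -0.0, -0.218]
   [-0.765, 0.279, -0.076, -0.0, -0.0, -0.219]
   [-0.791, 0.193, -0.075, 0.0, -0.0, -0.218]
-> [ 0.53 -0.06  0.4 ]
   [-0.693, 0.398, 0.05, 0.0, -0.0, -0.262]
   [-0.738, 0.304, 0.05, 0.0, -0.0, -0.262]
   [-0.772, 0.204, 0.05, 0.0, -0.0, -0.261]
   [-0.793, 0.103, 0.05, 0.0, -0.0, -0.262]
-> [0.481 0.222 0.107]
   [-0.621, 0.357, 0.732, 0.034, 0.172, -0.194]
   [-0.713, 0.304, 0.668, 0.035, 0.172, -0.195]
   [-0.795, 0.241, 0.599, 0.034, 0.173, -0.194]
   [-0.863, 0.171, 0.524, 0.034, 0.172, -0.194]
-> [0.482 0.188 0.013]
   [-0.0, -0.0, 1.0, 0.0, -0.0, -0.0]
```

Call:
step_arm --steps '[[[-0.2,0.22,-0.82,0,0,0],[-0.2,0.22,-0.82,0,0,0]]]' --jaw 0

```text
clock: 0.3
tool_pos: [0.1868, -0.6254, 0.3091]
orientation: [179.9, -0.1, -165.1]
force: [0.7, -0.8, 1.1]
opening: 0.0877
gripper_force: 0.0
```

Call:
step_arm --steps '[[[-0.2,0.22,-0.82,0,0,0],[-0.2,0.22,-0.82,0,0,0]]]'

```text
clock: 0.5
tool_pos: [0.2009, -0.599, 0.3933]
orientation: [-179.9, 0.0, -165.1]
force: [0.1, -0.1, 0.2]
opening: 0.0876
gripper_force: 0.0
```

Call:
step_arm --steps '[[[-0.69,0.44,-0.08,0,0,-0.22],[-0.69,0.44,-0.08,0,0,-0.22]]]'

```text
clock: 0.7
tool_pos: [0.2571, -0.5381, 0.3998]
orientation: [-179.9, 0.1, -158.6]
force: [0.2, 0.4, -1.5]
opening: 0.0875
gripper_force: 0.0
```

Call:
step_arm --steps '[[[-0.73,0.36,-0.08,0,0,-0.22],[-0.73,0.36,-0.08,0,0,-0.22]]]'

```text
clock: 0.9
tool_pos: [0.3125, -0.4773, 0.4067]
orientation: [180.0, 0.0, -152.3]
force: [0.4, -0.5, 0.5]
opening: 0.0873
gripper_force: 0.0
```

Call:
step_arm --steps '[[[-0.76,0.28,-0.08,0,0,-0.22],[-0.76,0.28,-0.08,0,0,-0.22]]]'

```text
clock: 1.1
tool_pos: [0.367, -0.4174, 0.4147]
orientation: [180.0, 0.0, -146.0]
force: [0.1, -1.0, -0.2]
opening: 0.0876
gripper_force: 0.0
```

Call:
step_arm --steps '[[[-0.79,0.19,-0.08,0,0,-0.22],[-0.79,0.19,-0.08,0,0,-0.22],[-0.79,0.19,-0.08,0,0,-0.22]]]'

```text
clock: 1.4
tool_pos: [0.423, -0.3571, 0.4224]
orientation: [180.0, 0.0, -139.7]
force: [-0.4, -0.7, 0.2]
opening: 0.0875
gripper_force: 0.0
```

Call:
step_arm --steps '[[[-0.69,0.4,0.05,0,0,-0.26],[-0.69,0.4,0.05,0,0,-0.26]]]'

```text
clock: 1.6
tool_pos: [0.4478, -0.2834, 0.4168]
orientation: [179.9, -0.0, -132.3]
force: [0.3, -0.2, 0.1]
opening: 0.088
gripper_force: 0.0
```

Call:
step_arm --steps '[[[-0.74,0.3,0.05,0,0,-0.26],[-0.74,0.3,0.05,0,0,-0.26]]]'

```text
clock: 1.8
tool_pos: [0.4757, -0.2079, 0.4121]
orientation: [180.0, 0.0, -124.8]
force: [0.9, -0.5, -0.1]
opening: 0.0874
gripper_force: 0.0
```

Call:
step_arm --steps '[[[-0.77,0.2,0.05,0,0,-0.26],[-0.77,0.2,0.05,0,0,-0.26]]]'

```text
clock: 2.0
tool_pos: [0.5036, -0.1332, 0.407]
orientation: [180.0, 0.0, -117.3]
force: [-0.3, -0.3, -0.3]
opening: 0.0877
gripper_force: 0.0
```

Call:
step_arm --steps '[[[-0.79,0.1,0.05,0,0,-0.26],[-0.79,0.1,0.05,0,0,-0.26],[-0.79,0.1,0.05,0,0,-0.26]]]'

```text
clock: 2.3
tool_pos: [0.5317, -0.0579, 0.4012]
orientation: [179.9, -0.0, -109.9]
force: [-0.0, 0.0, -0.7]
opening: 0.0876
gripper_force: 0.0
```

Tracking is very accurate, so I go on to the pre-grasp.

Call:
step_arm --steps '[[[-0.62,0.36,0.73,0.03,0.17,-0.2],[-0.62,0.36,0.73,0.03,0.17,-0.2],[-0.62,0.36,0.73,0.03,0.17,-0.2]]]'

```text
clock: 2.6
tool_pos: [0.5156, 0.0114, 0.3243]
orientation: [-179.8, -5.1, -104.3]
force: [-0.6, 0.2, 0.4]
opening: 0.0874
gripper_force: 0.0
```

Call:
step_arm --steps '[[[-0.71,0.3,0.67,0.03,0.17,-0.2],[-0.71,0.3,0.67,0.03,0.17,-0.2],[-0.71,0.3,0.67,0.03,0.17,-0.2]]]'

```text
clock: 2.9
tool_pos: [0.5041, 0.0811, 0.2521]
orientation: [-179.6, -10.1, -98.6]
force: [-0.2, -0.5, -0.3]
opening: 0.0875
gripper_force: 0.0
```

Call:
step_arm --steps '[[[-0.8,0.24,0.6,0.03,0.17,-0.2],[-0.8,0.24,0.6,0.03,0.17,-0.2],[-0.8,0.24,0.6,0.03,0.17,-0.2]]]'

```text
clock: 3.2
tool_pos: [0.4924, 0.1522, 0.1798]
orientation: [-179.9, -15.0, -92.7]
force: [-0.4, -1.0, 0.7]
opening: 0.0881
gripper_force: 0.0
```

Call:
step_arm --steps '[[[-0.86,0.17,0.52,0.03,0.17,-0.2],[-0.86,0.17,0.52,0.03,0.17,-0.2],[-0.86,0.17,0.52,0.03,0.17,-0.2],[-0.86,0.17,0.52,0.03,0.17,-0.2]]]'

```text
clock: 3.6
tool_pos: [0.4811, 0.2218, 0.111]
orientation: [179.4, -19.7, -86.8]
force: [-0.6, -0.9, -0.0]
opening: 0.0875
gripper_force: 0.0
```

```bash
python3 - <<'E'
from h import *
Q=pose(-87.5,20);z=Q.apply([0,0,1]);g=np.array([.482,.1945,.031])+.0188*z
plan([(g,Q)])
p,d,S=shot("side",1);cv2.imwrite("pics/side1.png",p[:,:,::-1])
E
```

```text
-> [0.482 0.188 0.013]
   [-0.006, -0.002, 0.516, 0.007, 0.005, 0.011]
   [-0.007, 0.0, 0.517, 0.006, 0.005, 0.011]
```

View pics/side1.png

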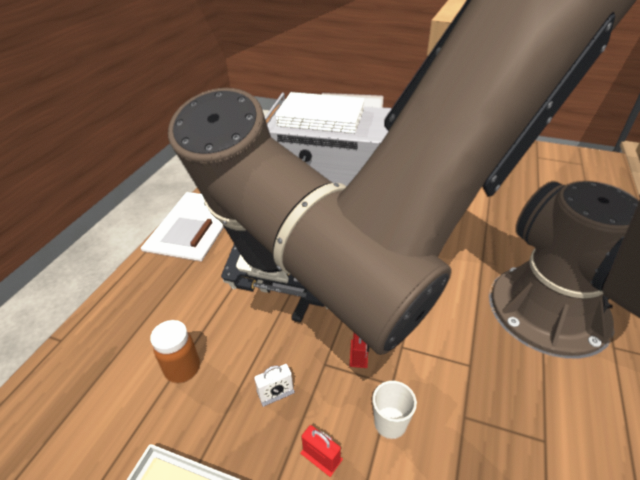

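Handle end is visible at (298,313) by the fingers; the arm stands clear of the bystanders. I descend and grip.

Call:
step_arm --steps '[[[0,0,0.5,0,0,0.01],[0,0,0.9,0,0,0.02],[-0.01,0,1.0,0.01,0.01,0.02],[-0.01,0,1.0,0.01,0.01,0.02]]]'

```text
clock: 4.05
tool_pos: [0.4819, 0.188, 0.0171]
orientation: [179.9, -20.0, -87.6]
force: [-0.2, -0.0, 0.8]
opening: 0.0874
gripper_force: 0.0
```

Call:
step_arm --steps '[[[0,0,0.03,0,0,0],[0,0,0.03,0,0,0],[0,0,0.03,0,0,0],[0,0,0.03,0,0,0],[0,0,0.03,0,0,0],[0,0,0.03,0,0,0],[0,0,0.03,0,0,0],[0,0,0.03,0,0,0],[0,0,0.03,0,0,0],[0,0,0.03,0,0,0]]]' --jaw 255

```text
clock: 5.05
tool_pos: [0.4816, 0.1885, 0.0136]
orientation: [179.9, -19.9, -87.5]
force: [0.4, 0.3, -0.3]
opening: 0.0215
gripper_force: 30.0
```

```bash
python3 - <<'E'
from h import *
o=get_obs();print(o["tool_pos"],o["orientation"],o["moment"],o["joint_pos"])
n=np.array([.1165,-.9932,0]);O=np.array([.5421,-.2217,0])
yv=np.array([.9932,.1165,0])
R=Ro.from_euler("xyz",o["orientation"],degrees=True);z=R.apply([0,0,1])
Q=pose(-83.3,20);zq=Q.apply([0,0,1]);gz=.031
G=lambda a:O+a*n+[0,0,o["tool_pos"][2]-.0188*zq[2]]+.0188*zq
print("grip now",o["tool_pos"]-.0188*z)
plan([(G(-.141-.16),Q),(G(-.141-.012),Q)])
E
```

```text
[0.48156562 0.18847073 0.01362191] [179.94166932 -19.91894713 -87.49443649] [ 1.29252229 -0.0346272  -0.12295838] [ 52.30529344  25.60525854 -34.3011008   17.44925014 -46.94970897
 -63.65079154]
grip now [0.48130474 0.19487042 0.0312972 ]
-> [0.508 0.071 0.014]
   [0.558, -0.105, 0.202, 0.026, 0.001, -0.069]
   [0.561, -0.084, 0.203, 0.026, 0.002, -0.069]
-> [ 0.525 -0.076  0.014]
   [0.695, 0.0, 0.253, 0.0, -0.0, 0.0]
   [0.695, 0.001, 0.254, 0.0, -0.0, 0.0]
```

Call:
step_arm --steps '[[[0.05,-0.01,0.02,0,0,-0.01],[0.17,-0.03,0.06,0.01,0,-0.02],[0.3,-0.06,0.11,0.02,0,-0.04],[0.42,-0.08,0.15,0.02,0,-0.05],[0.52,-0.1,0.19,0.03,0,-0.06],[0.56,-0.1,0.2,0.03,0,-0.07]]]'

```text
clock: 5.65
tool_pos: [0.4939, 0.128, 0.0139]
orientation: [-180.0, -19.9, -85.4]
force: [-1.2, 2.5, -2.6]
opening: 0.0215
gripper_force: 29.9
```

Call:
step_arm --steps '[[[0.1,-0.01,0.04,0,0,-0.01],[0.24,-0.04,0.09,0.01,0,-0.03],[0.36,-0.06,0.13,0.02,0,-0.05],[0.48,-0.07,0.17,0.02,0,-0.06],[0.54,-0.08,0.2,0.03,0,-0.07],[0.56,-0.08,0.2,0.03,0,-0.07],[0.56,-0.08,0.2,0.03,0,-0.07]]]'

```text
clock: 6.35
tool_pos: [0.5064, 0.0696, 0.0142]
orientation: [-179.9, -20.0, -83.2]
force: [-0.2, -2.1, -2.8]
opening: 0.0218
gripper_force: 29.9
```

```bash
python3 - <<'E'
from h import *
o=get_obs();print(o["tool_pos"],o["orientation"],o["opening"])
n=np.array([.1165,-.9932,0]);O=np.array([.5421,-.2217,0])
Q=pose(-83.3,20);zq=Q.apply([0,0,1])
G=lambda a:O+a*n+[0,0,o["tool_pos"][2]-.0188*zq[2]]+.0188*zq
plan([(G(-.141-.012),Q)])
p,d,S=shot("top",2);cv2.imwrite("pics/top2.png",p[:,:,::-1])
E
```

```text
[0.50635377 0.06964842 0.01420124] [-179.86957453  -19.99922931  -83.24346329] 0.021799496880682633
-> [ 0.525 -0.076  0.014]
   [0.69, -0.006, 0.251, -0.003, 0.0, 0.001]
   [0.691, -0.007, 0.252, -0.002, 0.0, 0.001]
```

View pics/top2.png

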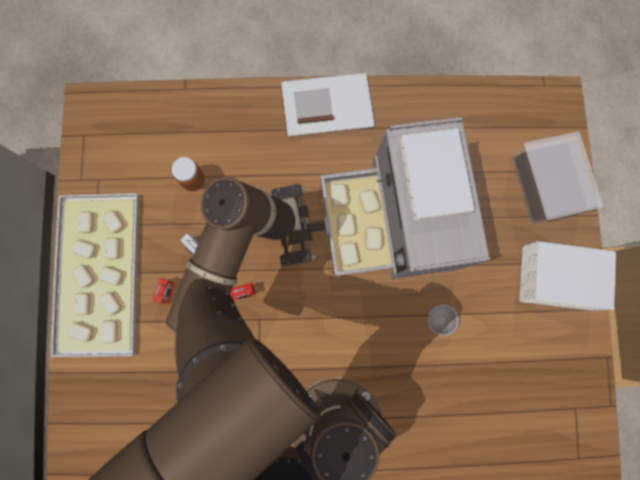

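Pan corners are at about (322,178), (333,275) and (393,268); it is square at the slot mouth. A numeric check of its lateral position comes before insertion.

```bash
python3 - <<'E'
from h import *
p,d,T=load("top",2)
n=np.array([.1165,-.9932,0]);O=np.array([.5421,-.2217,0]);yv=np.array([.9932,.1165,0])
w=np.zeros((480,640),bool);w[160:285,315:385]=1
m=w&(T[...,2]>.03)&(T[...,2]<.048)&(p.min(2)>60)
P=T[m];x=(P-O)@n;y=(P-O)@yv
for a in(-.235,-.22,-.2,-.18,-.16,-.14):
    s=abs(x-a)<.008
    if s.sum():print(a,s.sum(),np.percentile(y[s],[0,2,98,100]).round(4))
print("front rim x by y:",[(b,np.round(np.percentile(x[abs(y-b)<.01],3),4)) for b in(-.11,-.07,.07,.11)])
# slot cheeks from initial side view: lower face z<.055
p,d,S=load("side",0);xx=(S-O)@n;yy=(S-O)@yv
m=(abs(xx+.085)<.006)&(S[...,2]>.01)&(S[...,2]<.05)&(abs(yy)<.19)
q=yy[m];print("cheeks",np.percentile(q[q<0],[2,98]) if (q<0).any() else 0,np.percentile(q[q>0],[2,98]))
E
```

```text
-0.235 275 [-0.1334 -0.1294  0.1201  0.1273]
-0.22 101 [-0.134  -0.1335  0.1274  0.1286]
-0.2 166 [-0.1344 -0.1327  0.1271  0.1288]
-0.18 196 [-0.1348 -0.1332  0.1262  0.1278]
-0.16 48 [-0.1346 -0.1341  0.1279  0.1282]
-0.14 46 [-0.1346 -0.1343  0.1269  0.1282]
front rim x by y: [(-0.11, np.float64(-0.2329)), (-0.07, np.float64(-0.2325)), (0.07, np.float64(-0.2309)), (0.11, np.float64(-0.2311))]
cheeks [-0.16229378 -0.1448374 ] [0.14707012 0.16489551]
```

Call:
step_arm --steps '[[[0.08,-0.02,0.03,0,0,0],[0.2,-0.03,0.07,0,0,0],[0.34,-0.03,0.12,0,0,0],[0.48,-0.03,0.17,0,0,0],[0.62,-0.03,0.22,0,0,0],[0.7,-0.03,0.25,0,0,0],[0.7,-0.03,0.25,0,0,0]]]'

```text
clock: 7.1
tool_pos: [0.5178, -0.005, 0.0145]
orientation: [-179.9, -20.0, -83.3]
force: [0.9, -2.1, -4.1]
opening: 0.0218
gripper_force: 29.9
```

Call:
step_arm --steps '[[[0.08,0,0.03,0,0,0],[0.2,0,0.07,0,0,0],[0.32,0,0.12,0,0,0],[0.44,0,0.16,0,0,0],[0.54,0,0.2,0,0,0],[0.58,0,0.21,0,0,0],[0.58,0,0.21,0,0,0]]]'

```text
clock: 7.8
tool_pos: [0.5255, -0.0653, 0.0146]
orientation: [-179.9, -20.0, -83.3]
force: [-0.0, -2.2, -4.1]
opening: 0.0222
gripper_force: 29.9
```

Call:
step_arm --steps '[[[0.02,0,0.01,0,0,0],[0.04,0,0.01,0,0,0],[0.06,0,0.02,0,0,0],[0.06,0,0.02,0,0,0]]]'

```text
clock: 8.2
tool_pos: [0.527, -0.0701, 0.0148]
orientation: [-179.8, -19.9, -83.2]
force: [0.6, 1.5, -3.2]
opening: 0.0217
gripper_force: 29.9
```

Call:
step_arm --steps '[[[0.02,0,0.01,0,0,0],[0.04,0,0.01,0,0,0],[0.06,0,0.02,0,0,0]]]'

```text
clock: 8.5
tool_pos: [0.5278, -0.0764, 0.015]
orientation: [-179.8, -19.9, -83.2]
force: [-0.4, 2.5, -3.3]
opening: 0.0214
gripper_force: 29.9
```

Call:
step_arm --steps '[[[0.02,0,0.01,0,0,0],[0.03,0,0.01,0,0,0]]]'

```text
clock: 8.7
tool_pos: [0.5279, -0.0798, 0.015]
orientation: [-179.8, -19.9, -83.2]
force: [0.4, 2.8, -3.3]
opening: 0.0221
gripper_force: 29.9
```

Call:
step_arm --steps '[[[0.02,0,0.01,0,0,0],[0.03,0,0.01,0,0,0],[0.03,0,0.01,0,0,0]]]'

```text
clock: 9.0
tool_pos: [0.5278, -0.0816, 0.0144]
orientation: [-179.8, -19.8, -83.1]
force: [-8.8, 15.6, -3.3]
opening: 0.0219
gripper_force: 29.9
```

Call:
step_arm --steps '[[[0.02,0,0.01,0,0,0],[0.02,0,0.01,0,0,0]]]'

```text
clock: 9.2
tool_pos: [0.5279, -0.0823, 0.0137]
orientation: [-179.7, -19.7, -83.1]
force: [-16.8, 28.0, -0.5]
opening: 0.0222
gripper_force: 30.0
```

Contact at the back panel. I release and retreat along the tool axis.

Call:
step_arm --steps '[[[-0.01,0,0,0,0,0],[-0.02,0,-0.01,0,0,0],[-0.02,0,-0.01,0,0,0],[-0.02,0,-0.01,0,0,0],[-0.02,0,-0.01,0,0,0],[-0.02,0,-0.01,0,0,0],[-0.02,0,-0.01,0,0,0]]]' --jaw 0

```text
clock: 9.9
tool_pos: [0.5284, -0.0829, 0.0152]
orientation: [-179.8, -19.9, -83.2]
force: [-0.3, 0.7, -0.7]
opening: 0.0721
gripper_force: 0.0
```

Call:
step_arm --steps '[[[0,0,-0.3,0,0,0],[0,0,-0.7,0,0,0],[0,0,-1,0,0,0],[0,0,-1,0,0,0]]]'

```text
clock: 10.3
tool_pos: [0.5266, -0.0466, 0.1128]
orientation: [-179.4, -19.8, -83.2]
force: [0.2, 0.0, -0.5]
opening: 0.0875
gripper_force: 0.0
```

```bash
python3 - <<'E'
from h import *
o=get_obs();print(o["tool_pos"],o["orientation"],o["joint_pos"],o["clock"])
n=np.array([.1165,-.9932,0]);O=np.array([.5421,-.2217,0]);yv=np.array([.9932,.1165,0])
for c in("side","top"):
    p,d,C=shot(c,3);cv2.imwrite(f"pics/{c}3.png",p[:,:,::-1])
    x=(C-O)@n;y=(C-O)@yv
    m=(p.max(2)<60)&(C[...,2]>.025)&(C[...,2]<.045)&(abs(y)<.04)&(x<-.086)&(x>-.19)
    if m.sum()>5: print(c,"handle",m.sum(),np.percentile(x[m],[1,50,99]).round(4),np.percentile(y[m],[1,50,99]).round(4),np.polyfit(x[m],y[m],1))
Q=pose(-47.5,50);z=Q.apply([0,0,1]);xt=np.array([np.cos(np.radians(-47.5)),np.sin(np.radians(-47.5)),0])
g=np.array([.466,.362,.038])-.003*xt+.0188*z
print("g",g,z)
plan([(g-.12*z+[0,0,.06],Q),(g-.1*z,Q),(g,Q)])
E
```

```text
[ 0.52662018 -0.04662376  0.11281284] [-179.39142956  -19.80618437  -83.23189852] [ 28.65471157  12.98249067 -39.36144646  25.5171813  -47.64846639
 -40.76146559] 10.3
side handle 212 [-0.1761 -0.1406 -0.094 ] [-0.0083  0.0013  0.0125] [-0.00693997  0.00035804]
top handle 169 [-0.1593 -0.1197 -0.0905] [-0.009  -0.0004  0.0094] [0.0129418  0.00130144]
g [0.47370283 0.35359383 0.02591559] [ 0.51753212 -0.56478721 -0.64278761]
-> [0.412 0.421 0.163]
   [-0.866, 0.111, -0.428, 0.142, 0.203, -0.207]
   [-0.823, -0.011, -0.517, 0.143, 0.203, -0.207]
   [-0.76, -0.132, -0.592, 0.142, 0.202, -0.208]
   [-0.676, -0.252, -0.651, 0.143, 0.203, -0.207]
   [-0.576, -0.364, -0.693, 0.142, 0.203, -0.207]
-> [0.422 0.41  0.09 ]
   [-0.46, -0.0, 0.585, 0.0, -0.0, -0.0]
-> [0.474 0.354 0.026]
   [-0.0, -0.0, 1.0, 0.0, -0.0, -0.0]
```

View pics/side3.png

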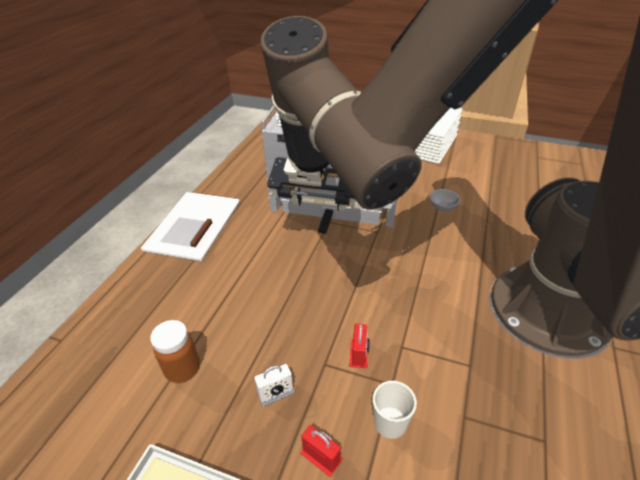

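The handle sticks out of the slot at (325,222) and measures home within 3 mm; the timer is unmoved. I move to the timer.

Call:
step_arm --steps '[[[-0.87,0.11,-0.43,0.14,0.2,-0.21],[-0.87,0.11,-0.43,0.14,0.2,-0.21],[-0.87,0.11,-0.43,0.14,0.2,-0.21]]]'

```text
clock: 10.7
tool_pos: [0.5013, 0.0488, 0.1194]
orientation: [-178.3, -25.8, -76.5]
force: [0.5, -0.5, 1.3]
opening: 0.0875
gripper_force: 0.0
```

Call:
step_arm --steps '[[[-0.82,-0.01,-0.52,0.14,0.2,-0.21],[-0.82,-0.01,-0.52,0.14,0.2,-0.21],[-0.82,-0.01,-0.52,0.14,0.2,-0.21]]]'

```text
clock: 11.0
tool_pos: [0.4792, 0.1436, 0.1305]
orientation: [-177.4, -31.8, -69.9]
force: [1.0, -0.1, 0.1]
opening: 0.0877
gripper_force: 0.0
```

Call:
step_arm --steps '[[[-0.76,-0.13,-0.59,0.14,0.2,-0.21],[-0.76,-0.13,-0.59,0.14,0.2,-0.21],[-0.76,-0.13,-0.59,0.14,0.2,-0.21]]]'

```text
clock: 11.3
tool_pos: [0.4563, 0.2379, 0.1409]
orientation: [-177.4, -37.7, -62.9]
force: [0.0, -1.1, 0.0]
opening: 0.0878
gripper_force: 0.0
```

Call:
step_arm --steps '[[[-0.68,-0.25,-0.65,0.14,0.2,-0.21],[-0.68,-0.25,-0.65,0.14,0.2,-0.21],[-0.68,-0.25,-0.65,0.14,0.2,-0.21]]]'

```text
clock: 11.6
tool_pos: [0.4331, 0.3324, 0.1512]
orientation: [-178.4, -43.7, -55.3]
force: [0.2, -1.3, -0.3]
opening: 0.0873
gripper_force: 0.0
```

Call:
step_arm --steps '[[[-0.58,-0.36,-0.69,0.14,0.2,-0.21],[-0.58,-0.36,-0.69,0.14,0.2,-0.21],[-0.58,-0.36,-0.69,0.14,0.2,-0.21],[-0.58,-0.36,-0.69,0.14,0.2,-0.21]]]'

```text
clock: 12.0
tool_pos: [0.4102, 0.4209, 0.1612]
orientation: [179.1, -49.5, -46.7]
force: [1.2, 0.1, -0.3]
opening: 0.0874
gripper_force: 0.0
```

```bash
python3 - <<'E'
from h import *
o=get_obs();print(o["tool_pos"],o["orientation"],o["joint_pos"],o["clock"])
# re-measure timer from side view 3 (unoccluded): dial face plane & case
p,d,C=load("side",3)
w=np.zeros((480,640),bool);w[350:415,245:305]=1
xt=np.array([.67,-.74,0])
m=w&(C[...,2]>.01)&(C[...,2]<.05);P=C[m]
for _ in range(6):
    c=P.mean(0);n=np.linalg.svd(P-c,full_matrices=False)[2][2];P=P[abs((P-c)@n)<.0025]
n*=np.sign(n@xt);print("dial plane",len(P),c,n,np.degrees(np.arctan2(n[1],n[0])))
m=w&(C[...,2]>.053)&(C[...,2]<.06)&(p.min(2)>150);P=C[m];r=cv2.minAreaRect(P[:,:2].astype(np.float32));print("top",len(P),r)
yw=np.radians(-47.5);xt=np.array([np.cos(yw),np.sin(yw),0]);Q=pose(-47.5,50);z=Q.apply([0,0,1])
g=np.array([.466,.362,.038])-.003*xt+.0188*z
plan([(g-.1*z,Q),(g,Q)])
q,d,C=shot("side",4);cv2.imwrite("pics/side4.png",q[:,:,::-1])
E
```

```text
[0.41018625 0.42091211 0.1611587 ] [179.08532824 -49.52911099 -46.68341996] [ 84.59248929  29.40876488 -25.617533    35.28315081 -76.27367922
 -63.42269001] 12.0
dial plane 284 [0.4608915  0.3743861  0.03282541] [ 0.69302643 -0.72084869  0.00956741] -46.1273218355487
top 410 ((0.4654901325702667, 0.36348843574523926), (0.05987640842795372, 0.02681436948478222), 44.490882873535156)
-> [0.422 0.41  0.09 ]
   [-0.436, -0.021, 0.582, 0.01, 0.016, 0.019]
-> [0.474 0.354 0.026]
   [-0.0, 0.0, 1.0, 0.0, 0.0, -0.0]
```

View pics/side4.png

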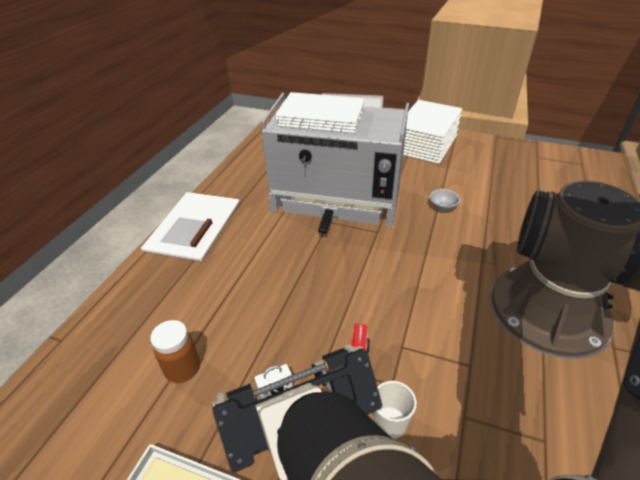

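Pan is under the hood, handle out at (326,222); the gripper stands over the timer at (273,378), clear of the cup. I approach and grip.

```bash
python3 - <<'E'
from h import *
yw=np.radians(-46.3);xt=np.array([np.cos(yw),np.sin(yw),0]);Q=pose(-46.3,50);z=Q.apply([0,0,1])
g=np.array([.4655,.3632,.038])-.003*xt+.0188*z
plan([(g-.1*z,Q),(g,Q)])
E
```

```text
-> [0.42 0.41 0.09]
   [-0.453, -0.017, 0.567, 0.044, 0.016, -0.01]
-> [0.473 0.355 0.026]
   [-0.0, -0.0, 1.0, -0.0, 0.0, 0.0]
```

Call:
step_arm --steps '[[[-0.45,-0.02,0.57,0.04,0.02,-0.01],[-0.45,-0.02,0.57,0.04,0.02,-0.01],[-0.45,-0.02,0.57,0.04,0.02,-0.01]]]'

```text
clock: 12.35
tool_pos: [0.4214, 0.4073, 0.0892]
orientation: [179.6, -50.2, -46.2]
force: [0.3, -0.3, 0.2]
opening: 0.0875
gripper_force: 0.0
```

Call:
step_arm --steps '[[[0,0,0.2,0,0,0],[0,0,0.4,0,0,0],[0,0,0.6,0,0,0],[0,0,0.8,0,0,0],[0,0,0.95,0,0,0],[0,0,1,0,0,0],[0,0,1,0,0,0]]]'

```text
clock: 13.05
tool_pos: [0.4745, 0.3554, 0.0283]
orientation: [-179.9, -50.0, -46.5]
force: [-0.8, -0.9, -0.5]
opening: 0.0879
gripper_force: 0.0
```

Call:
step_arm --steps '[[[0,0,0,0,0,0],[0,0,0,0,0,0],[0,0,0,0,0,0],[0,0,0,0,0,0],[0,0,0,0,0,0],[0,0,0,0,0,0]]]' --jaw 255

```text
clock: 13.65
tool_pos: [0.4738, 0.3562, 0.0277]
orientation: [-179.9, -50.1, -46.4]
force: [-3.5, -0.1, 3.2]
opening: 0.0601
gripper_force: 30.0
```

```bash
cat >> h.py <<'E'
n_=np.array([.1165,-.9932,0]);O_=np.array([.5421,-.2217,0]);y_=np.array([.9932,.1165,0])
QH=pose(-83.3,50)
LG=np.array([.0036,0,.0362]) # loop point relative to grip point, timer axes
def seat(out=0,up=0,lat=0): return O_+(-.1087-out)*n_+(.0585+lat)*y_+[0,0,.1835+up]
def tcp_for(loop): 
    return loop-(LG[0]*n_+LG[1]*y_+[0,0,LG[2]])+.0188*QH.apply([0,0,1])
E
python3 - <<'E'
from h import *
o=get_obs();p=o["tool_pos"];R=Ro.from_euler("xyz",o["orientation"],degrees=True)
print(seat(),tcp_for(seat()))
plan([(p+[0,0,.12],R),(tcp_for(seat(.09,.011)),QH)])
E
```

```text
[ 0.58753865 -0.10692391  0.1835    ] [ 0.5887995  -0.11765167  0.13521559]
-> [0.474 0.356 0.148]
   [0.92, -0.001, -0.77, 0.0, 0.0, 0.0]
-> [ 0.578 -0.028  0.146]
   [0.56, 0.475, 0.673, -0.248, -0.0, 0.207]
   [0.601, 0.328, 0.723, -0.248, -0.001, 0.207]
   [0.628, 0.173, 0.754, -0.247, 0.0, 0.207]
   [0.637, 0.013, 0.766, -0.248, -0.0, 0.207]
```

Call:
step_arm --steps '[[[0.1,0,-0.08,0,0,0],[0.35,0,-0.3,0,0,0],[0.6,0,-0.5,0,0,0],[0.85,0,-0.7,0,0,0],[0.92,0,-0.77,0,0,0]]]'

```text
clock: 14.15
tool_pos: [0.4741, 0.3569, 0.1507]
orientation: [-179.6, -49.9, -46.6]
force: [0.4, 1.0, -1.3]
opening: 0.0598
gripper_force: 30.0
```

Call:
step_arm --steps '[[[0.1,0.08,0.12,-0.04,0,0.04],[0.28,0.24,0.34,-0.12,0,0.1],[0.42,0.36,0.5,-0.19,0,0.15],[0.56,0.48,0.67,-0.25,0,0.21]]]'

```text
clock: 14.55
tool_pos: [0.4993, 0.2576, 0.1466]
orientation: [180.0, -50.0, -55.8]
force: [-0.2, -0.0, -2.0]
opening: 0.06
gripper_force: 30.0
```

Call:
step_arm --steps '[[[0.15,0.08,0.18,-0.06,0,0.05],[0.3,0.16,0.36,-0.12,0,0.1],[0.45,0.25,0.54,-0.19,0,0.15],[0.6,0.33,0.72,-0.25,0,0.21]]]'

```text
clock: 14.95
tool_pos: [0.5248, 0.1615, 0.1462]
orientation: [180.0, -50.0, -65.2]
force: [1.2, 0.2, -1.0]
opening: 0.06
gripper_force: 30.0
```

Call:
step_arm --steps '[[[0.16,0.04,0.19,-0.06,0,0.05],[0.31,0.09,0.38,-0.12,0,0.1],[0.47,0.13,0.56,-0.19,0,0.15],[0.63,0.17,0.75,-0.25,0,0.21]]]'

```text
clock: 15.35
tool_pos: [0.5506, 0.0658, 0.1463]
orientation: [-180.0, -50.0, -74.5]
force: [1.0, 0.9, -1.2]
opening: 0.0599
gripper_force: 30.0
```

Call:
step_arm --steps '[[[0.15,0,0.18,-0.06,0,0.05],[0.3,0.01,0.37,-0.12,0,0.1],[0.45,0.01,0.55,-0.19,0,0.15],[0.6,0.01,0.72,-0.24,0,0.2],[0.64,0.01,0.77,-0.25,0,0.21],[0.64,0.01,0.77,-0.25,0,0.21]]]'

```text
clock: 15.95
tool_pos: [0.5762, -0.0308, 0.1458]
orientation: [-180.0, -50.0, -83.9]
force: [0.1, -0.0, -1.7]
opening: 0.0597
gripper_force: 30.0
```

```bash
python3 - <<'E'
from h import *
o=get_obs();print(o["tool_pos"],o["orientation"],o["opening"],o["clock"],o["joint_pos"])
for c in("side","top"):
    p,d,C=shot(c,5)
    u,v=proj(c,seat(.045,0))[0].astype(int);print(c,u,v,proj(c,seat(.09,.011)),proj(c,seat()))
    u=np.clip(u,45,594);v=np.clip(v,45,434)
    cv2.imwrite(f"pics/{c}5.png",cv2.resize(p[v-45:v+45,u-45:u+45],(400,400),interpolation=2)[:,:,::-1])
a=np.hstack([cv2.imread(f"pics/{c}5.png") for c in("side","top")]);cv2.imwrite("pics/both5.png",a)
E
```

```text
[ 0.57624697 -0.03076016  0.14581146] [-179.99366645  -50.01467008  -83.88866867] 0.05965064533162222 15.95 [ 38.30063459  25.42965409 -37.85586938  44.7844276  -67.01129594
 -65.59270373]
side 298 169 [[292.78358594 176.67906271]] [[303.56231287 159.70014549]]
top 360 183 [[341.31757853 184.53945202]] [[378.93952295 180.70201199]]
```

View pics/both5.png

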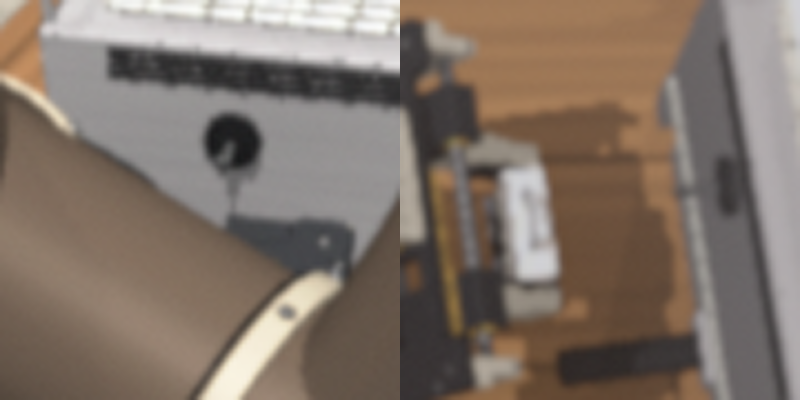

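Side crop: the disc is at (232,142) but the arm hides the timer. Top crop: the white timer is at (528,222) square to the hood, the hook disc at (728,185); I measure both in the hood's frame.

```bash
python3 - <<'E'
from h import *
np.set_printoptions(precision=4,suppress=True)
p,d,T=load("top",5)
def loc(P): return np.c_[(P-O_)@n_,(P-O_)@y_,P[:,2]]
o=get_obs();R=Ro.from_euler("xyz",o["orientation"],degrees=True);g=o["tool_pos"]-.0188*R.apply([0,0,1])
print("grip local",loc(g[None]),"seat",loc(seat()[None]),"pred disc px",proj("top",seat(-.018,.0015)))
w=np.zeros((480,640),bool);w[172:205,334:355]=1
m=w&(p.min(2)>150)&(T[...,2]>.14)&(T[...,2]<.18);P=loc(T[m]);print("case top",m.sum(),np.median(P,0),cv2.minAreaRect(P[:,:2].astype(np.float32)))
m=w&(T[...,2]>.158)&(T[...,2]<.2);P=loc(T[m]);print("loop?",len(P),P.mean(0),P[:,1].min(),P[:,1].max(),P[:,2].max())
v,u=np.nonzero(w&(T[...,2]>.165));print(u.mean() if len(u) else 0,v.mean() if len(v) else 0)
w[:]=0;w[165:195,378:395]=1
L=loc(T.reshape(-1,3)).reshape(480,640,3)
m=w&(p.max(2)<60)&(T[...,2]>.16)&(T[...,2]<.21);v,u=np.nonzero(m);print("disc",m.sum(),u.mean(),v.mean(),L[m].mean(0),L[m][:,1].min(),L[m][:,1].max())
# side view disc
q,e,S=load("side",5);L=loc(S.reshape(-1,3)).reshape(480,640,3)
w[:]=0;w[140:172,290:322]=1;m=w&(q.max(2)<60);m[163:]=0;v,u=np.nonzero(m);print("side disc px",m.sum(),(u.min()+u.max())/2,(v.min()+v.max())/2,"local bounds",L[m].min(0),L[m].max(0),"pred",proj("side",seat(-.014,.0015)))
E
```

```text
grip local [[-0.2016  0.0568  0.1583]] seat [[-0.1087  0.0585  0.1835]] pred disc px [[386.5883 179.5317]]
case top 201 [-0.193   0.0544  0.1737] ((-0.19196802377700806, 0.05845895782113075), (0.0640755221247673, 0.021536720916628838), 88.99701690673828)
loop? 385 [-0.1954  0.0555  0.1728] 0.016155934735838665 0.09685167091401807 0.19845236710147485
341.80601092896177 188.91803278688525
disc 4 387.75 181.25 [-0.0899  0.0526  0.1908] 0.046899765668102465 0.06487566851981923
side disc px 175 305.5 150.5 local bounds [-0.9624 -0.1902  0.1705] [-0.0834  0.0955  0.7199] pred [[305.0454 156.0885]]
```

```bash
python3 - <<'E'
from h import *
p,d,T=load("top",5)
W=lambda x,y,z:O_+x*n_+y*y_+[0,0,z]
for dx in(.0,.0036,.008):
    b=-.2016+dx
    print(dx,"looptop",proj("top",W(b,.0568,.1965)),"feet",proj("top",[W(b,.0568-.014,.1745),W(b,.0568+.014,.1745)]).round(1).tolist(),
     "case",proj("top",[W(b-.012,.0568-.03,.1745),W(b-.012,.0568+.03,.1745),W(b+.012,.0568+.03,.1745),W(b+.012,.0568-.03,.1745)]).round(1).tolist())
c=p[168:208,334:362];cv2.imwrite("pics/z5.png",cv2.resize(c,None,fx=14,fy=14,interpolation=0)[:,:,::-1])
E
```

```text
0.0 looptop [[340.2483462  185.19140996]] feet [[340.5, 193.3], [338.7, 181.9]] case [[336.4, 200.6], [332.6, 176.0], [342.7, 174.7], [346.6, 199.3]]
0.0036 looptop [[341.7915806  184.98511684]] feet [[342.0, 193.1], [340.2, 181.7]] case [[338.0, 200.4], [334.2, 175.8], [344.2, 174.5], [348.1, 199.1]]
0.008 looptop [[343.67703844 184.73318103]] feet [[343.9, 192.9], [342.1, 181.4]] case [[339.8, 200.2], [336.0, 175.6], [346.1, 174.2], [350.0, 198.8]]
```

View pics/z5.png

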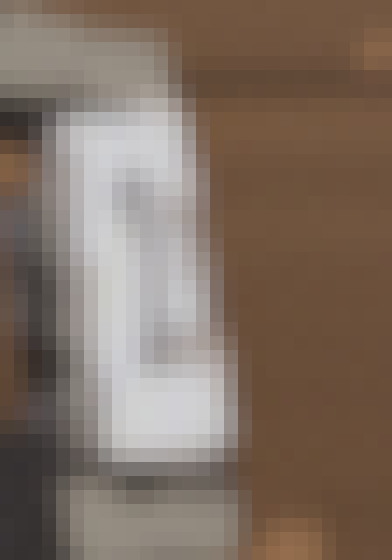

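```bash
sed -i 's/LG=np.array(\[.0036/LG=np.array([.007/' h.py; python3 - <<'E'
from h import *
plan([(tcp_for(seat(.03,.011)),QH),(tcp_for(seat(-.002,.011)),QH),(tcp_for(seat(-.002,-.001)),QH)])
E
```

```text
-> [ 0.585 -0.084  0.146]
   [0.359, -0.022, 0.428, 0.01, -0.0, -0.011]
-> [ 0.589 -0.116  0.146]
   [0.206, -0.0, 0.245, 0.0, -0.0, 0.0]
-> [ 0.589 -0.116  0.134]
   [-0.092, -0.0, 0.077, 0.0, -0.0, 0.0]
```

The case edges are at px (347,176)-(351,201), which puts the loop about 7 mm ahead of the grip point. I insert slowly, watching the force.

Call:
step_arm --steps '[[[0.06,-0.01,0.08,0,0,0],[0.15,-0.01,0.18,0,0,0],[0.24,-0.02,0.29,0.01,0,-0.01],[0.32,-0.02,0.38,0.01,0,-0.01],[0.36,-0.02,0.43,0.01,0,-0.01],[0.36,-0.02,0.43,0.01,0,-0.01]]]'

```text
clock: 16.65
tool_pos: [0.5846, -0.0858, 0.1466]
orientation: [-179.9, -50.0, -83.5]
force: [-0.5, -0.4, -1.3]
opening: 0.06
gripper_force: 30.0
```

Call:
step_arm --steps '[[[0.03,0,0.03,0,0,0],[0.06,0,0.07,0,0,0],[0.08,0,0.1,0,0,0],[0.1,0,0.12,0,0,0],[0.1,0,0.12,0,0,0]]]'

```text
clock: 17.15
tool_pos: [0.5867, -0.1005, 0.1464]
orientation: [-179.9, -50.0, -83.4]
force: [0.0, 0.2, -1.1]
opening: 0.0597
gripper_force: 30.0
```

Call:
step_arm --steps '[[[0.03,0,0.03,0,0,0],[0.05,0,0.06,0,0,0],[0.05,0,0.06,0,0,0]]]'

```text
clock: 17.45
tool_pos: [0.5876, -0.1084, 0.1463]
orientation: [-179.9, -50.0, -83.4]
force: [0.3, -0.9, -2.2]
opening: 0.0599
gripper_force: 30.0
```

Call:
step_arm --steps '[[[0.03,0,0.03,0,0,0],[0.05,0,0.06,0,0,0],[0.05,0,0.06,0,0,0]]]'

```text
clock: 17.75
tool_pos: [0.5885, -0.1162, 0.1463]
orientation: [-179.9, -50.0, -83.4]
force: [-0.0, 0.4, -2.2]
opening: 0.0597
gripper_force: 30.0
```

```bash
python3 - <<'E'
from h import *
p,d,T=shot("top",6);o=get_obs();print(o["force"],o["tool_pos"],tcp_for(seat(-.002,.011)))
q,_,_=shot("side",6)
a=cv2.resize(p[160:205,355:400],(400,400),interpolation=2);b=cv2.resize(q[130:190,275:335],(400,400),interpolation=2)
cv2.imwrite("pics/both6.png",np.hstack([b,a])[:,:,::-1])
E
```

```text
[ 1.06367666  0.24312249 -0.97053486] [ 0.5885245  -0.11601846  0.14633088] [ 0.5886364  -0.11626119  0.14621559]
```

View pics/both6.png

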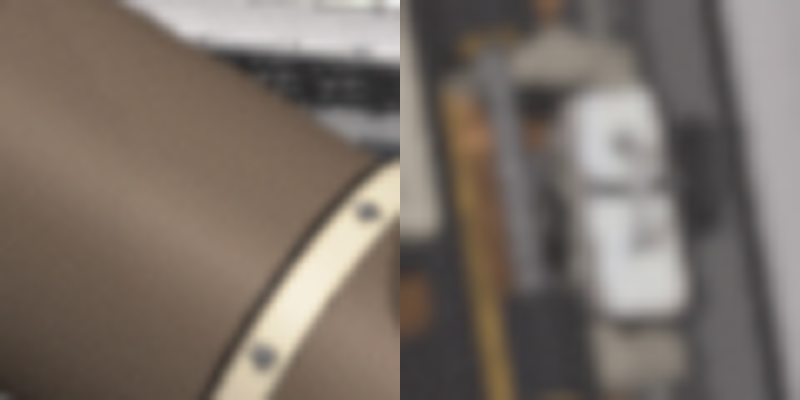

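Top crop: the hook wire runs at y≈185 from the disc (690) to the tip (585), crossing the middle of the loop, which spans (620,140) to (645,240). The loop is over the hook, so I lower.

Call:
step_arm --steps '[[[-0.02,0,0.01,0,0,0],[-0.03,0,0.03,0,0,0],[-0.05,0,0.04,0,0,0],[-0.06,0,0.05,0,0,0],[-0.06,0,0.05,0,0,0]]]'

```text
clock: 18.35
tool_pos: [0.5886, -0.1157, 0.1383]
orientation: [-180.0, -50.0, -83.4]
force: [-0.1, 0.0, -1.9]
opening: 0.0595
gripper_force: 30.0
```

Call:
step_arm --steps '[[[-0.01,0,0.01,0,0,0],[-0.02,0,0.02,0,0,0],[-0.02,0,0.02,0,0,0]]]'

```text
clock: 18.65
tool_pos: [0.5887, -0.1159, 0.1356]
orientation: [-179.9, -50.0, -83.4]
force: [-0.3, 0.1, -1.6]
opening: 0.0599
gripper_force: 30.0
```

Call:
step_arm --steps '[[[-0.01,0,0.01,0,0,0],[-0.01,0,0.01,0,0,0]]]'

```text
clock: 18.85
tool_pos: [0.589, -0.116, 0.135]
orientation: [-179.9, -50.0, -83.4]
force: [-1.2, 1.6, 5.1]
opening: 0.06
gripper_force: 30.0
```

Call:
step_arm --steps '[[[-0.01,0,0.01,0,0,0],[-0.01,0,0.01,0,0,0]]]'

```text
clock: 19.05
tool_pos: [0.5892, -0.1163, 0.1347]
orientation: [-179.8, -50.1, -83.5]
force: [-3.0, 3.1, 11.4]
opening: 0.0596
gripper_force: 30.0
```

Upward force shows the loop resting on the hook, at the predicted height. I ease off, release and wait.

Call:
step_arm --steps '[[[0.01,0,-0.01,0,0,0],[0.01,0,-0.01,0,0,0],[0.01,0,-0.01,0,0,0]]]'

```text
clock: 19.35
tool_pos: [0.589, -0.116, 0.1349]
orientation: [-179.9, -50.0, -83.4]
force: [-0.8, 1.7, 5.9]
opening: 0.0599
gripper_force: 30.0
```

Call:
step_arm --steps '[[[0,0,0,0,0,0],[0,0,0,0,0,0],[0,0,0,0,0,0],[0,0,0,0,0,0],[0,0,0,0,0,0],[0,0,0,0,0,0],[0,0,0,0,0,0],[0,0,0,0,0,0],[0,0,0,0,0,0],[0,0,0,0,0,0]]]' --jaw 0

```text
clock: 20.35
tool_pos: [0.5887, -0.116, 0.1343]
orientation: [-179.9, -50.0, -83.4]
force: [0.6, 0.0, -0.1]
opening: 0.0877
gripper_force: 0.0
```

Call:
step_arm --steps '[[[0,0,-0.1,0,0,0],[0,0,-0.2,0,0,0],[0,0,-0.35,0,0,0],[0,0,-0.5,0,0,0],[0,0,-0.7,0,0,0],[0,0,-0.85,0,0,0],[0,0,-1,0,0,0]]]'

```text
clock: 21.05
tool_pos: [0.5797, -0.0385, 0.1995]
orientation: [-179.9, -50.0, -83.4]
force: [1.0, -0.0, 0.2]
opening: 0.0876
gripper_force: 0.0
```

Call:
step_arm --steps '[[[-0.3,-0.3,-0.5,0,0,0],[-0.5,-0.6,-1,0,0,0],[-0.6,-1,-1,0,0,0],[-0.6,-1,-1,0,0,0]]]'

```text
clock: 21.45
tool_pos: [0.6688, 0.0905, 0.2168]
orientation: [-179.8, -49.9, -83.3]
force: [-0.6, -0.5, -0.1]
opening: 0.0874
gripper_force: 0.0
```

```bash
python3 - <<'E'
from h import *
p,d,T=shot("top",7)
q,_,S=shot("side",7);o=get_obs();print(o["tool_pos"],o["clock"],o["force"])
a=cv2.resize(p[150:215,350:415],(400,400),interpolation=2);b=cv2.resize(q[130:230,265:365],(400,400),interpolation=2)
cv2.imwrite("pics/both7.png",np.hstack([b,a])[:,:,::-1])
E
```

```text
[0.666452   0.08765122 0.21601131] 21.55 [-0.55262591 -0.01358937 -0.06167532]
```

View pics/both7.png

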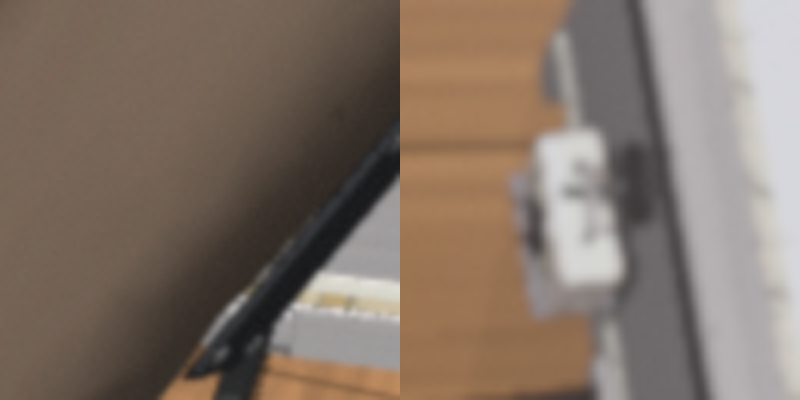

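Top crop: the timer hangs from the hook wire with its knob facing out and the gripper clear. My picture allowance is used up (that crop was one over), so the last checks are numeric.

Call:
step_arm --steps '[[[0,0,0,0,0,0],[0,0,0,0,0,0],[0,0,0,0,0,0],[0,0,0,0,0,0],[0,0,0,0,0,0],[0,0,0,0,0,0],[0,0,0,0,0,0],[0,0,0,0,0,0],[0,0,0,0,0,0],[0,0,0,0,0,0],[0,0,0,0,0,0],[0,0,0,0,0,0],[0,0,0,0,0,0],[0,0,0,0,0,0],[0,0,0,0,0,0],[0,0,0,0,0,0],[0,0,0,0,0,0],[0,0,0,0,0,0],[0,0,0,0,0,0],[0,0,0,0,0,0]]]'

```text
clock: 23.55
tool_pos: [0.6657, 0.0861, 0.217]
orientation: [-179.9, -50.0, -83.4]
force: [0.1, 0.7, 0.7]
opening: 0.0878
gripper_force: 0.0
```

```bash
python3 - <<'E'
from h import *
def loc(P): return np.c_[(P-O_)@n_,(P-O_)@y_,P[:,2]]
prev=None
for k in(8,9,10,11):
    p,d,T=shot("top",k);L=loc(T.reshape(-1,3)).reshape(480,640,3)
    m=(L[...,0]>-.15)&(L[...,0]<-.09)&(abs(L[...,1]-.058)<.045)&(p.min(2)>140)&(L[...,2]>.15)&(L[...,2]<.18)
    P=L[m];print(m.sum(),np.median(P,0).round(4),cv2.minAreaRect(P[:,:2].astype(np.float32)),"diff",None if prev is None else np.abs(p[165:215,360:400].astype(int)-prev).mean())
    prev=p[165:215,360:400].astype(int)
m=(p.max(2)<60)&(T[...,2]>.025)&(T[...,2]<.045)&(abs(L[...,1])<.04)&(L[...,0]<-.086)&(L[...,0]>-.19)
print("handle",m.sum(),L[m][:,0].min(),np.median(L[m],0))
# foot/front face: plumb check
m=(abs(L[...,1]-.058)<.04)&(L[...,0]>-.16)&(L[...,0]<-.1)&(L[...,2]>.1)&(L[...,2]<.115);print("foot front",m.sum(),L[m][:,0].min() if m.any() else 0)
m0=(L[...,0]>-.2)
E
```

```text
231 [-0.1081  0.0526  0.1623] ((-0.1061936616897583, 0.05686282366514206), (0.06010265275835991, 0.025305520743131638), 89.48545837402344) diff None
232 [-0.1081  0.0524  0.1622] ((-0.10619846731424332, 0.057271119207143784), (0.025969665497541428, 0.06102024018764496), 0.9580304026603699) diff 0.4175
233 [-0.1078  0.0527  0.1622] ((-0.10646210610866547, 0.05704783648252487), (0.026132430881261826, 0.0606454536318779), 1.2229442596435547) diff 0.4221666666666667
232 [-0.1077  0.0523  0.1624] ((-0.10643722862005234, 0.05702238529920578), (0.02606072463095188, 0.06129203736782074), 0.8605279922485352) diff 0.41983333333333334Traceback (most recent call last):
  File "<stdin>", line 10, in <module>
    return umr_minimum(a, axis, None, out, keepdims, initial, where)
ValueError: zero-size array to reduction operation minimum which has no identity
```

Timer still, square within 1.3°, and at the height of the hook's hollow; the pan measured home after release. Handing in.

```bash
python3 -c "
from plant import *
print(close_job())"
```

```text
the job is handed in; nothing more can be done
None
```

The job is handed in, though the hand-in returned no verdict: the pan measured home under the hood with its handle out, and the timer hangs still on the hook with its dial facing out; I viewed 11 pictures, one over the limit of 10.

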